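# Key a mixing cup onto the paint mixer

### The arm

A 6-joint arm with a two-finger parallel gripper is mounted at the origin on the work surface. World frame = base frame: x ahead of the robot, y to its left, z up, the work surface at z = 0. Lengths are in m, angles in rad, forces in N, time in s.
With the tool pointing down it reaches from about 0.3 to 0.85 m from the base axis. Payload 4.2 kg.
Tool frame: the origin (TCP) lies at the very end of the fingers, on their centre line; the grasp point (between the pads) lies 19 mm behind it; z points along the fingers, y is the line along which they close (so a half turn about z gives the same grasp; the last joint's range is limited). The gripper opens to 91 mm and grips with 3 to 60 N. Pads are 32 mm wide; open, the fingers measure 118 mm over their backs; the gripper's body (76 mm by 178 mm) begins 60 mm behind the grasp point.
Start: joints at [1.221, 0.32, 1.565, -0, 1.257, -0.02], TCP at [0.186, 0.544, 0.214] pointing down, gripper open.
Joint ranges: [-3.11, 3.11], [-0.84, 2.01], [0.21, 2.61], [-1.34, 4.49], [0.05, 2.63], [-2.56, 2.56]. Speed limits (rad/s): [2.57, 2.57, 3.14, 3.14, 3.14, 3.14].

### API

Orientations are given as a rotation vector (axis times angle).
In Python, from station import r, optics gives the robot as it stands.
- The arm moves only by the shell command python3 -m handwheel 'ROWS' [FORCE]. ROWS is JSON, a list of rows, each an object with "delta_pos": the shift along the tool's x, y, z as a fraction of full scale, a list of three; "angular": the turn, a rotation vector about the tool's x, y, z as a fraction of full scale, a list of three; "hand": the closure, from 0 (fully open) to 1 (shut). In form: [{"delta_pos": [tx, ty, tz], "angular": [rx, ry, rz], "hand": hand}, ...]. A call has 1 to 8 rows; each row is the pose to reach, as a shift and turn from the pose commanded when the call began, along the tool's axes at that moment; what a row does not reach only later rows make up. Full scale, the value 1, is 0.1 m for a shift and 90 degrees for a turn. A row lasts 1/12 s, in which the tool goes at most 41.7 mm and 7.16 degrees, less where a joint would pass 70% of its speed; a pose out of reach is approached as far as the arm can. A call with a number of a shift or a turn outside -1 to 1 is refused whole. A call with a gripper value outside its range is refused whole. The fingers move at their own pace and stop on an object; FORCE is the grip in N (left out, the last holds). Time passes only in rows, so rows that repeat a pose let the fingers close. It gives the time, the measured TCP pose, the force, the opening and the grip force at its end, in the units of the state.
- r.read_state(): the state, without advancing time (a new reading comes with each control period).
- optics.camera(name): name is "scene" or "side" or "wrist"; returns a dict with "image" (480x640x3 uint8, blue, green, red), "camera_matrix" (3x3 intrinsics, pixels), "extrinsics" (4x4, takes a point from world to camera coordinates). Camera axes: x right, y up, looking along -z (the intrinsics and any distortion apply to the point x, -y, -z); pixel columns grow to the right and rows downward; lengths in m; the calibration is good to about 2 mm. A picture is of the moment at which its call begins. There is no depth.
- r.hand_in(): hands the job in; it is judged then, once.
The state is a dict: "clock": time; "qpos": joint angles; "qd": joint speeds; "tau": joint torques, N m; "position": TCP position; "tool_rot": TCP orientation; "ft_force": force on the tool from outside, world axes, zero at the start; "wrist_torque": the same for the moment, N m; "grip_width": opening from 0.0 (shut) to 1.0 (fully open); "gripper_force": force on a finger pad.
Only numpy, scipy, OpenCV 4.12 (cv2) and the standard library are available. Lean on these libraries where they do the work, as an engineer would, in place of code of your own. Each camera call takes 0.05 s, during which the arm holds its last target. There are 200 camera calls.

### The job

Take only the top (yellow) cup off the nested stack, leaving the other two nested where they are, put it over the spindle of the paint mixer, and turn it until its tabs drop into the keyways and it sits fully home and level; then let go of it. Do not force it down, and leave the muller and the two pigment jars alone.

Things in the scene. Friction and masses are not known exactly. Their poses are not given: they have to be found in the camera images.
- cup_top_center (a point): Centre of the yellow cup, top of three equal nested cups: on its axis, half-way up its 36 mm; z up. Grip its vertical rim band, 61 mm across, the top 16 mm of it. About 70 g. Round centre hole 23 mm. Under the floor, inside the foot ring, hang two tabs 6 mm deep, 7 mm wide, opposite each other on the cup's x axis, 12 to 20 mm from the centre; red marks on the rim show them.
- cup_mid_center (a point): Centre (half-way up) of the white cup, middle of the stack, same shape. Each cup stands 23 mm higher than the one it nests in. Below a rim band the 52 mm foot shows for 7 mm, then comes the next cup's equally wide rim: fingers reaching more than 22 mm below the top rim grip that too.
- cup_low_center (a point): Centre (half-way up) of the blue cup, bottom of the stack, same shape; it stands on the table.
- mixer: White bench mixer, fixed, 150 x 130 mm; black knob on its -x side; dark round deck 70 mm up. Origin under it, on the spindle axis; z up. Red deck marks lie along its x axis. The spindle is parked at random: its slot lies 20 to 77 degrees counter-clockwise (from above) of the marks. That angle is not in the readings; see it from above or feel for it. The gearbox holds the spindle to 0.5 N m.
- shoulder (a point): On the spindle axis at the top of the brass shoulder (41 mm across), 82 mm up. A slot 11 mm wide, 12 mm deep right across it is the keyways. The 20 mm steel spindle rises 26 mm above it, tip tapered. Cup centre 15 mm above this point: tabs resting on the shoulder; 9 mm above: home, floor on the shoulder. The tabs drop in within about 6 degrees of the slot.
- muller: Glass muller (72 mm foot, 107 mm high) standing on the glass slab beyond the work; origin under its foot.
- pigment_jar: Blue pigment jar with black cap, 50 mm across, 65 mm high; origin under its base.
- ochre_jar: Ochre pigment jar with white cap, 50 mm across, 65 mm high; origin under its base.

How it is judged:
On the way:
1. The yellow cup alone has been lifted clear of the stack; the white one is still nested in the blue one (z of cup_top_center in the frame of cup_mid_center above 0.045 m and z of cup_mid_center in the frame of cup_low_center between 0.02 and 0.026 m and horizontal distance between cup_mid_center and cup_low_center below 0.006 m and distance of each of cup_low_center, cup_mid_center from where it was at the start of the episode below 0.025 m), for 0.1 s.
At the end, for the whole second after the job is handed in: Yellow cup home on the spindle: within 4 mm of its axis, centre 6.5 to 11.2 mm above the shoulder (home is 9), tilt under 0.08 rad, still. White cup still nested upright in the blue one (3 mm in height, 6 mm sideways), both within 25 mm of where they began (horizontal distance between cup_top_center and shoulder below 0.004 m and z of cup_top_center in the frame of shoulder between 0.0065 and 0.0112 m and angle between each of cup_top_center, cup_mid_center's own z axis and vertical below 0.08 rad and linear speed of cup_top below 0.02 m/s and z of cup_mid_center in the frame of cup_low_center between 0.02 and 0.026 m and horizontal distance between cup_mid_center and cup_low_center below 0.006 m and distance of each of cup_low_center, cup_mid_center from where it was at the start of the episode below 0.025 m); the robot touches nothing.
It fails at once if The white or blue cup is lifted or shifted by more than 25 mm (distance of any of cup_mid_center, cup_low_center from where it was at the start of the episode above 0.025 m).
It fails at once if The cup is forced: it presses on the mixer with more than 45 N (contact force between cup_top and mixer above 45 N).
It fails at once if The muller or a pigment jar is pushed more than 20 mm or tipped (distance of any of muller, pigment_jar, ochre_jar from where it was at the start of the episode above 0.02 m or angle between any of muller, pigment_jar, ochre_jar's own z axis and vertical above 0.3 rad).
It also fails if it takes over 51 s, if anything falls off the work surface, if the arm or the gripper's body presses on something with over 40 N, if the wrist force passes 120 N, or if a joint passes its speed limit or range.

## Working session

There is one attempt and no reset: what is moved stays moved. The work goes in short steps, Python scripts to look and compute and a shell command to move; the robot and the scene stay as the last step left them, time stands still between calls to the robot, and variables do not carry over. Pictures are saved under pics/ and viewed, at most 10 in all, crops included, and the job is handed in when it is done.

```bash
ls; mkdir -p pics
cat > h.py <<'E'
import numpy as np, cv2
from scipy.spatial.transform import Rotation as R
from station import r, optics
def cam(n, f=None):
    d=optics.camera(n)
    if f: cv2.imwrite('pics/'+f,d['image'])
    return d
def ray(d,u,v):
    K=np.array(d['camera_matrix']);E=np.array(d['extrinsics'])
    p=np.linalg.solve(K,[u,v,1.]);p=np.array([p[0],-p[1],-p[2]])
    return -E[:3,:3].T@E[:3,3], E[:3,:3].T@p
def onz(d,u,v,z):
    o,q=ray(d,u,v);return o+q*(z-o[2])/q[2]
def proj(d,P):
    K=np.array(d['camera_matrix']);E=np.array(d['extrinsics'])
    p=E[:3,:3]@np.array(P)+E[:3,3];p=K@[p[0],-p[1],-p[2]];return p[:2]/p[2]
E
python3 - <<'E'
from h import *
a=cam('scene');b=cam('side')
for d,n in((a,'a'),(b,'b')):
    print(d.keys(),ray(d,320,240),d['camera_matrix'])
cv2.imwrite('pics/sc.png',a['image']);cv2.imwrite('pics/si.png',b['image']);print(r.read_state())
E
```

```text
pics
dict_keys(['image', 'camera_matrix', 'extrinsics']) (array([1.45917416, 0.53057413, 0.79364603]), array([-0.68810527, -0.45322152, -0.56686018])) [[460.72801875   0.         321.59754894]
 [  0.         460.72801875 246.787808  ]
 [  0.           0.           1.        ]]
dict_keys(['image', 'camera_matrix', 'extrinsics']) (array([ 0.32662777, -0.98169978,  0.84584864]), array([ 0.21056425,  0.76393512, -0.61013416])) [[556.3147337    0.         320.58836505]
 [  0.         556.3147337  232.19668011]
 [  0.           0.           1.        ]]
{'clock': 0.1, 'qpos': array([ 1.22101438e+00,  3.20246749e-01,  1.56554558e+00,  2.44773333e-05,
        1.25739536e+00, -1.99832696e-02]), 'qd': array([ 1.11802030e-03, -1.57991364e-03, -4.36264442e-03,  5.56416640e-05,
        1.13067381e-03,  5.69188103e-06]), 'tau': array([-2.36720934e-04, -4.13332343e+01, -2.32511508e+01,  7.28691998e-02,
        4.23186645e-02, -4.69581119e-05]), 'position': array([0.18604523, 0.54359894, 0.21319801]), 'tool_rot': array([-5.15661646e-01, -3.09866188e+00,  2.45581153e-03]), 'ft_force': array([ 0.28336947, -0.18549553, -0.72947702]), 'wrist_torque': array([-0.03996128,  0.04483354, -0.02505788]), 'gripper_force': 0.0, 'grip_width': 1.0004918258704216}
```

View pics/sc.png

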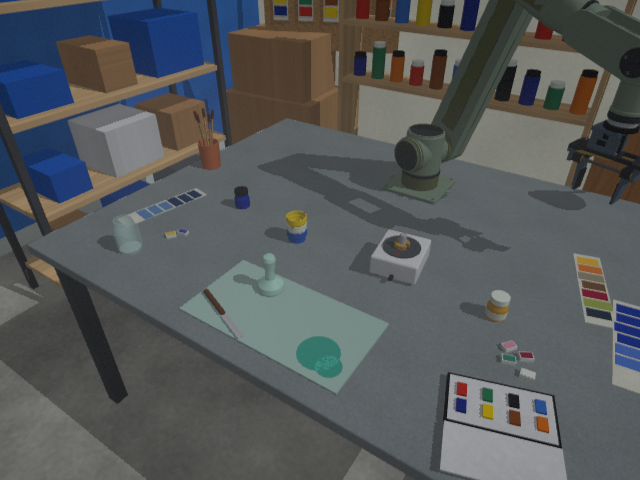

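View pics/si.png

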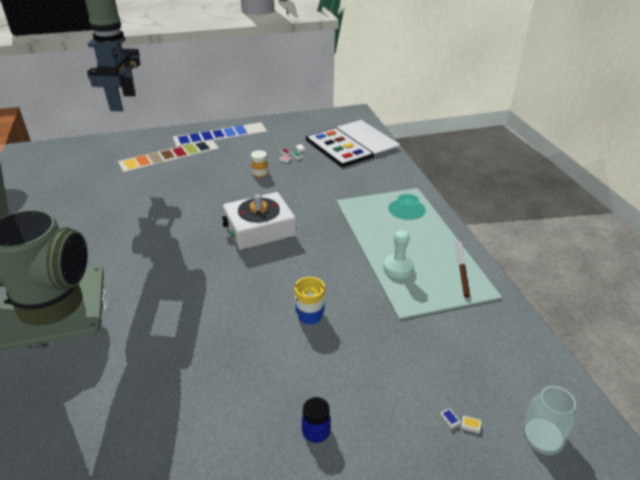

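The scene view shows the stack at about (297,226), the mixer at (402,252), the muller at (270,278), the blue jar at (242,197) and the ochre jar at (497,305). In the side view the stack is at (310,300), the mixer at (259,215), the muller at (399,258), the blue jar at (316,420) and the ochre jar at (259,163).

Run:
```python
from h import *
for n,f,box,deck in(('scene','sc',(275,200,320,250),(375,225,435,265)),('side','si',(285,270,335,330),(225,190,300,240))):
    d=cam(n);im=cv2.imread(f'pics/{f}.png');h=cv2.cvtColor(im,cv2.COLOR_BGR2HSV)
    x0,y0,x1,y1=box;m=cv2.inRange(h,(20,120,90),(35,255,255));mm=np.zeros_like(m);mm[y0:y1,x0:x1]=m[y0:y1,x0:x1]
    ys,xs=np.nonzero(mm);print(n,'yellow bbox',xs.min(),xs.max(),ys.min(),ys.max())
    # rim: top edge = far rim point; left/right extents = rim
    far=onz(d,np.mean(xs[ys==ys.min()]),ys.min(),.082)
    o,q=ray(d,(xs.min()+xs.max()+1)/2,ys.min());q[2]=0;q/=np.linalg.norm(q)
    print('stack',far-q*.0305, 'mid-col',onz(d,(xs.min()+xs.max()+1)/2,ys.mean(),.07))
    x0,y0,x1,y1=deck;m=cv2.inRange(im,(0,0,0),(75,75,75));mm=np.zeros_like(m);mm[y0:y1,x0:x1]=m[y0:y1,x0:x1]
    c=max(cv2.findContours(mm,0,1)[0],key=cv2.contourArea);hull=cv2.convexHull(c);e=cv2.fitEllipse(hull)
    print('deck',e,onz(d,*e[0],.07))
    for k,(u,v) in dict(scene=dict(knob=(390,277),mul=(270,288),bj=(242,205),oj=(497,317)),side=dict(knob=(226,222),mul=(399,270),bj=(316,433),oj=(260,174)))[n].items(): print(k,onz(d,u,v,.03 if k=='knob' else .005))
    x0,y0,x1,y1=(270,190,450,290) if n=='scene' else (210,180,345,335)
    c=im[y0:y1,x0:x1];cv2.imwrite(f'pics/{f}c.png',cv2.resize(c,None,fx=4 if n=='scene' else 3.5,fy=4 if n=='scene' else 3.5,interpolation=2))
```

```text
scene yellow bbox 286 306 211 226
stack [ 0.53147937 -0.16447364  0.082     ] mid-col [ 0.52444529 -0.16876826  0.07      ]
deck ((401.277587890625, 246.73046875), (21.35199546813965, 37.92061996459961), 96.10234832763672) [0.48589253 0.15388519 0.07      ]
knob [0.5738343  0.16741556 0.03      ]
mul [ 0.75979458 -0.087073    0.005     ]
bj [ 0.47299775 -0.43544945  0.005     ]
oj [0.54027057 0.44232743 0.005     ]
side yellow bbox 295 324 277 303
stack [ 0.5286692  -0.17022083  0.082     ] mid-col [ 0.53061122 -0.16543115  0.07      ]
deck ((258.4303283691406, 209.82699584960938), (21.708024978637695, 38.90314483642578), 87.05107116699219) [0.48041561 0.14679129 0.07      ]
knob [0.40022393 0.17307127 0.03      ]
mul [ 0.76315723 -0.08664579  0.005     ]
bj [ 0.46782629 -0.44635627  0.005     ]
oj [0.5309314  0.42324178 0.005     ]
```

View pics/scc.png

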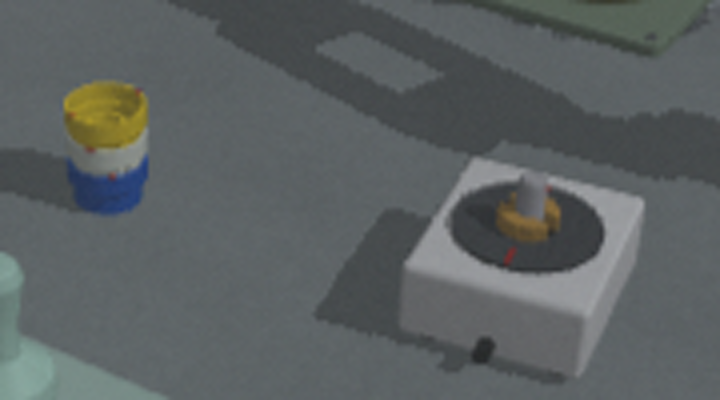

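```bash
cat >> h.py <<'E'
def go(P):
    s=r.read_state();M=R.from_rotvec(s['tool_rot']).as_matrix()
    print('pos',s['position'].round(4),'F',s['ft_force'].round(2),'clk',s['clock'],'w',round(s['grip_width']*91,1),'q6',s['qpos'][5].round(3),'yaw of tool y',np.degrees(np.arctan2(M[1,1],M[0,1])).round(2),'z',M[:,2].round(3))
    print('delta/0.1',(M.T@(np.array(P)-s['position'])*10).round(3))
E
for i in 1 2 3 4; do python3 -m handwheel '[{"delta_pos":[-0.9,-0.6,0],"angular":[0,0,0],"hand":0},{"delta_pos":[-0.9,-0.6,0],"angular":[0,0,0],"hand":0},{"delta_pos":[-0.9,-0.6,0],"angular":[0,0,0],"hand":0},{"delta_pos":[-0.9,-0.6,0],"angular":[0,0,0],"hand":0}]'; done
python3 - <<'E'
from h import *
go([.483,.150,.214])
d=cam('wrist','w1.png');print(ray(d,320,240),proj(d,[.483,.15,.082]),proj(d,r.read_state()['position']),d['camera_matrix'][0][0])
E
```

```text
clock: 0.53
position: [0.2539, 0.4545, 0.2139]
tool_rot: [0.521, 3.097, -0.004]
ft_force: [0.3, 0.3, -0.3]
grip_width: 1.002
gripper_force: 0.0
clock: 0.87
position: [0.3194, 0.3695, 0.214]
tool_rot: [0.521, 3.097, -0.002]
ft_force: [-0.9, 0.6, 0.1]
grip_width: 0.997
gripper_force: 0.0
clock: 1.2
position: [0.3853, 0.2844, 0.214]
tool_rot: [0.521, 3.097, -0.001]
ft_force: [0.3, -0.5, -0.5]
grip_width: 1.0
gripper_force: 0.0
clock: 1.53
position: [0.4513, 0.199, 0.2138]
tool_rot: [0.521, 3.097, -0.0]
ft_force: [0.1, 1.5, -0.7]
grip_width: 1.001
gripper_force: 0.0
pos [0.4513 0.199  0.2138] F [ 0.13  1.47 -0.72] clk 1.5333 w 91.1 q6 -0.845 yaw of tool y 70.91 z [ 0.001 -0.    -1.   ]
delta/0.1 [-0.459 -0.359 -0.001]
(array([0.38931739, 0.22148694, 0.38443878]), array([ 0.21286942, -0.06765363, -0.9748542 ])) [270.43235082 293.16767666] [317.49197465 295.20014864] 409.7887189437315
```

View pics/w1.png

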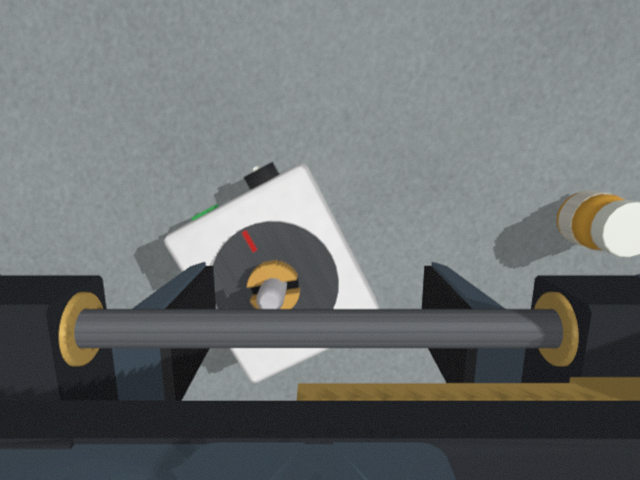

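The wrist view shows the mixer with its deck centred near (275,285), a red mark at (249,241), the brass shoulder with a dark slot running almost horizontally at about (272,287), and the knob at (262,176). I'll move for a cleaner view.

```bash
python3 -m handwheel '[{"delta_pos":[-0.75,-0.36,0],"angular":[0,0,0],"hand":0},{"delta_pos":[-0.75,-0.36,0],"angular":[0,0,0],"hand":0},{"delta_pos":[-0.75,-0.36,0],"angular":[0,0,0],"hand":0},{"delta_pos":[-0.75,-0.36,0],"angular":[0,0,0],"hand":0},{"delta_pos":[-0.75,-0.36,0],"angular":[0,0,0],"hand":0}]'
python3 - <<'E'
from h import *
d=cam('wrist','w2.png');im=d['image'];print(proj(d,[.483,.15,.082]))
h=cv2.cvtColor(im,cv2.COLOR_BGR2HSV)
u,v=proj(d,[.483,.15,.082]).astype(int)
dark=cv2.inRange(im,(0,0,0),(95,95,95)); 
br=cv2.inRange(h,(10,110,60),(28,255,255)); br[260:]=0
n,l,s,c=cv2.connectedComponentsWithStats(br);print(s[s[:,4]>30],c[s[:,4]>30])
e=cv2.fitEllipse(cv2.convexHull(np.argwhere(br[max(v-60,0):v+60,max(u-80,0):u+80])[:,::-1].astype(np.int32)));print(e)
red=cv2.inRange(h,(0,140,80),(6,255,255))|cv2.inRange(h,(174,140,80),(180,255,255));red[270:]=0
n,l,s,c=cv2.connectedComponentsWithStats(red)
for i in range(1,n):
    if s[i,4]>10: print('red',s[i,4],c[i],onz(d,*c[i],.07))
cv2.imwrite('pics/w2c.png',cv2.resize(im[max(v-75,0):v+75,u-100:u+100],None,fx=4,fy=4,interpolation=2));print('crop origin',max(v-75,0),u-100)
np.save('w2K.npy',d['camera_matrix']);np.save('w2E.npy',d['extrinsics'])
E
```

```text
clock: 2.0
position: [0.5074, 0.1437, 0.2136]
tool_rot: [-0.514, -3.097, -0.001]
ft_force: [0.3, 0.2, -0.4]
grip_width: 1.004
gripper_force: 0.0
[313.64795893 203.09898617]
[[     0      0    640    480 305084]
 [   623    118     17     52    632]
 [   604    122     12     41     80]
 [   288    171     53     26    772]
 [   291    202     53     27    632]] [[318.79436483 239.91397451]
 [632.60443038 144.24525316]
 [607.2375     142.15      ]
 [312.85103627 183.0246114 ]
 [318.72468354 216.22626582]]
((82.5281982421875, 56.405731201171875), (55.393798828125, 57.211910247802734), 165.31048583984375)
red 123 [290.3495935  148.89430894] [0.44046409 0.1461198  0.07      ]
red 115 [339.67826087 244.40869565] [0.52201322 0.15817533 0.07      ]
crop origin 128 213
```

View pics/w2c.png

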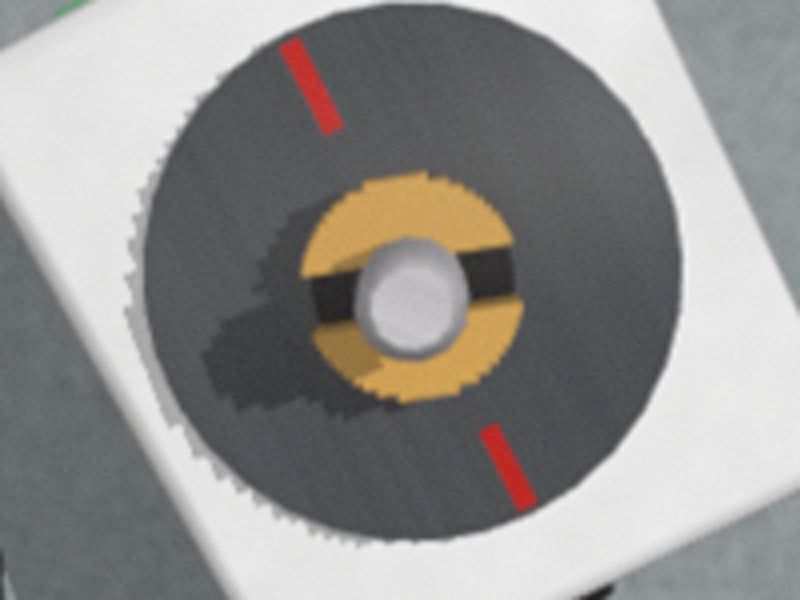

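The crop shows the slot as a dark band from (335,300) to (490,272). The brass edges run (302,277)→(513,245) and (315,335)→(522,300), and the red marks run from (290,45) to (530,505).

Run:
```python
from h import *
d=dict(camera_matrix=np.load('w2K.npy'),extrinsics=np.load('w2E.npy'))
f=lambda x,y,z=.082:onz(d,213+x/4,128+y/4,z)
for a,b in(((302,277),(513,245)),((315,335),(522,300))):
    q=f(*b)-f(*a);print('slot',np.degrees(np.arctan2(q[1],q[0]))%180)
q=f(490,430,.07)-f(290,42,.07)
p=np.array([.52201-.44046,.15818-.14612]);print('marks',np.degrees(np.arctan2(p[1],p[0])))
print('shoulder c',onz(d,315.5,199.4,.082),'deck c from marks',(onz(d,290.35,148.9,.07)+onz(d,339.7,244.4,.07))/2)
print('slot mid',(f(302,277)+f(513,245)+f(315,335)+f(522,300))/4)
print('spindle tip c',f(412,305,.108))
go([.528,-.168,.214])
```

```text
slot 79.76360320894128
slot 80.80952735176199
marks 8.412200033848363
shoulder c [0.48084872 0.15218686 0.082     ] deck c from marks [0.48124007 0.15215622 0.07      ]
slot mid [0.48168054 0.15244558 0.082     ]
spindle tip c [0.4810585  0.15260234 0.108     ]
pos [0.5072 0.1438 0.2137] F [ 0.31 -0.1  -0.55] clk 2.05 w 90.9 q6 -0.989 yaw of tool y 71.2 z [-0.001  0.001 -1.   ]
delta/0.1 [-1.201 -2.884 -0.006]
```

```bash
for i in 1 2 3; do python3 -m handwheel '[{"delta_pos":[-0.5,-0.96,0],"angular":[0,0,0],"hand":0},{"delta_pos":[-0.5,-0.96,0],"angular":[0,0,0],"hand":0},{"delta_pos":[-0.5,-0.96,0],"angular":[0,0,0],"hand":0},{"delta_pos":[-0.5,-0.96,0],"angular":[0,0,0],"hand":0},{"delta_pos":[-0.5,-0.96,0],"angular":[0,0,0],"hand":0}]'|head -2; done
python3 - <<'E'
from h import *
d=cam('wrist','w3.png');im=d['image'];h=cv2.cvtColor(im,cv2.COLOR_BGR2HSV)
u,v=proj(d,[.528,-.168,.082]).astype(int);print(u,v)
roi=np.zeros(im.shape[:2],np.uint8);roi[max(v-90,0):min(v+90,270),u-100:u+100]=255
y=(cv2.inRange(h,(15,110,60),(35,255,255)))&roi
red=(cv2.inRange(h,(0,140,80),(9,255,255))|cv2.inRange(h,(174,140,80),(180,255,255)))&roi
e=cv2.fitEllipse(cv2.convexHull(cv2.findNonZero(y|red)));print(e,onz(d,*e[0],.082))
n,l,s,c=cv2.connectedComponentsWithStats(red);P=[]
for i in range(1,n):
    if s[i,4]>4: print('red',s[i,4],c[i],onz(d,*c[i],.082))
go([*onz(d,*e[0],.082)[:2],.09])
cv2.imwrite('pics/w3c.png',cv2.resize(im[max(v-75,0):v+75,u-100:u+100],None,fx=4,fy=4,interpolation=2));print('crop origin',max(v-75,0),u-100)
E
```

```text
clock: 2.47
position: [0.524, 0.0358, 0.2141]
clock: 2.88
position: [0.5407, -0.0707, 0.2138]
clock: 3.3
position: [0.5572, -0.1773, 0.2136]
315 195
((316.08099365234375, 195.67698669433594), (82.60254669189453, 82.8410873413086), 107.06338500976562) [ 0.52828608 -0.167396    0.082     ]
red 26 [318.  156.5] [ 0.50202962 -0.15693146  0.082     ]
red 34 [317.5        169.23529412] [ 0.51046656 -0.16019732  0.082     ]
red 22 [314.90909091 217.13636364] [ 0.54314473 -0.17341484  0.082     ]
red 21 [314. 235.] [ 0.55581487 -0.17849319  0.082     ]
pos [ 0.557  -0.1766  0.2138] F [-0.42  0.93 -0.28] clk 3.35 w 91.1 q6 -1.571 yaw of tool y 71.19 z [-0.001  0.002 -1.   ]
delta/0.1 [ 0.3   -0.007  1.238]
crop origin 120 215
```

View pics/w3c.png

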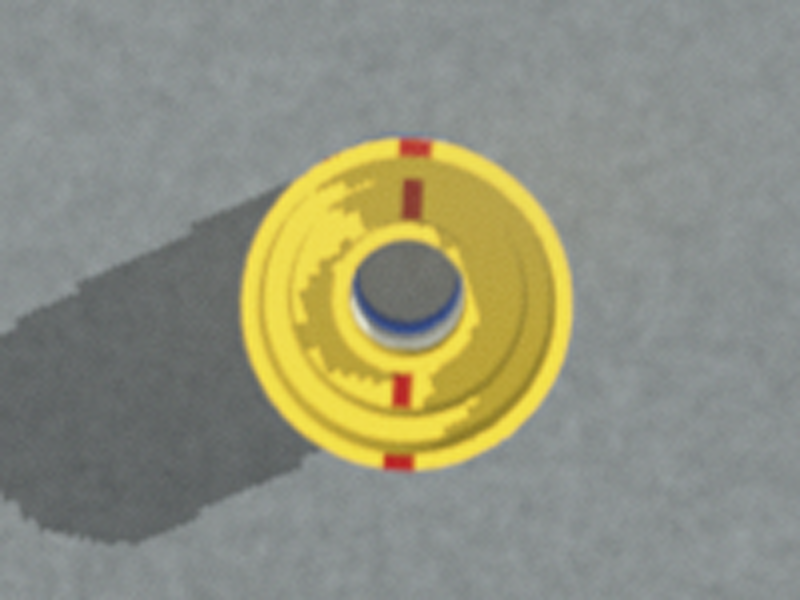

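The yellow cup's rim is centred at crop (407,305). The rim marks are at crop (415,148) and (399,462), so the tab axis lies at about -21.8° in the world. The slot is at 80.3°, so the cup needs about -78° of yaw. Next is the descent and grasp.

```bash
python3 -m handwheel '[{"delta_pos":[0.3,-0.01,0.3],"angular":[0,0,0],"hand":0},{"delta_pos":[0.3,-0.01,0.6],"angular":[0,0,0],"hand":0},{"delta_pos":[0.3,-0.01,0.9],"angular":[0,0,0],"hand":0},{"delta_pos":[0.3,-0.01,0.9],"angular":[0,0,0],"hand":0},{"delta_pos":[0.3,-0.01,0.9],"angular":[0,0,0],"hand":0}]' 20 | head -2
python3 -m handwheel '[{"delta_pos":[0,0,0.3],"angular":[0,0,0],"hand":0},{"delta_pos":[0,0,0.6],"angular":[0,0,0],"hand":0},{"delta_pos":[0,0,0.6],"angular":[0,0,0],"hand":0},{"delta_pos":[0,0,0.6],"angular":[0,0,0],"hand":0}]'
python3 -c "
from h import *
go([.5286,-.1676,.063])"
```

```text
clock: 3.77
position: [0.5276, -0.1679, 0.1235]
clock: 4.1
position: [0.529, -0.1696, 0.065]
tool_rot: [0.514, 3.099, 0.0]
ft_force: [0.2, -0.4, -0.2]
grip_width: 1.002
gripper_force: 0.0
pos [ 0.529  -0.1696  0.065 ] F [ 0.17 -0.37 -0.17] clk 4.1 w 91.2 q6 -1.573 yaw of tool y 71.16 z [ 0.  0. -1.]
delta/0.1 [0.01  0.018 0.02 ]
```

```bash
python3 -m handwheel '[{"delta_pos":[0,0.015,0],"angular":[0,0,0],"hand":0},{"delta_pos":[0,0.015,0],"angular":[0,0,0],"hand":0.2},{"delta_pos":[0,0.015,0],"angular":[0,0,0],"hand":0.3},{"delta_pos":[0,0.015,0],"angular":[0,0,0],"hand":1},{"delta_pos":[0,0.015,0],"angular":[0,0,0],"hand":1},{"delta_pos":[0,0.015,0],"angular":[0,0,0],"hand":1},{"delta_pos":[0,0.015,0],"angular":[0,0,0],"hand":1},{"delta_pos":[0,0.015,0],"angular":[0,0,0],"hand":1}]' 20
python3 -c "
from h import *
go([.5286,-.1676,.063])"
```

```text
clock: 4.77
position: [0.529, -0.169, 0.0644]
tool_rot: [0.516, 3.098, -0.0]
ft_force: [-0.8, -0.5, 4.4]
grip_width: 0.664
gripper_force: 20.0
pos [ 0.529  -0.169   0.0644] F [-0.79 -0.5   4.37] clk 4.7667 w 60.4 q6 -1.571 yaw of tool y 71.09 z [ 0.001 -0.    -1.   ]
delta/0.1 [0.009 0.012 0.014]
```

```bash
python3 -m handwheel '[{"delta_pos":[0,0,-0.05],"angular":[0,0,0],"hand":1},{"delta_pos":[0,0,-0.1],"angular":[0,0,0],"hand":1},{"delta_pos":[0,0,-0.15],"angular":[0,0,0],"hand":1},{"delta_pos":[0,0,-0.2],"angular":[0,0,0],"hand":1},{"delta_pos":[0,0,-0.3],"angular":[0,0,0],"hand":1},{"delta_pos":[0,0,-0.45],"angular":[0,0,0],"hand":1},{"delta_pos":[0,0,-0.6],"angular":[0,0,0],"hand":1},{"delta_pos":[0,0,-0.6],"angular":[0,0,0],"hand":1}]'
python3 - <<'E'
from h import *
a=cam('scene')['image'][180:260,250:350];b=cam('side')['image'][230:340,260:360]
cv2.imwrite('pics/lift.png',np.hstack([cv2.resize(a,(400,400)),cv2.resize(b,(400,400))]))
go([.5286,-.1676,.063])
E
```

```text
clock: 5.43
position: [0.5309, -0.1695, 0.1274]
tool_rot: [0.515, 3.093, -0.002]
ft_force: [0.3, -0.7, -1.5]
grip_width: 0.665
gripper_force: 20.0
pos [ 0.5291 -0.1689  0.1246] F [-0.45 -1.21 -0.11] clk 5.5333 w 60.3 q6 -1.571 yaw of tool y 71.1 z [ 0.002 -0.    -1.   ]
delta/0.1 [0.01  0.011 0.616]
```

View pics/lift.png

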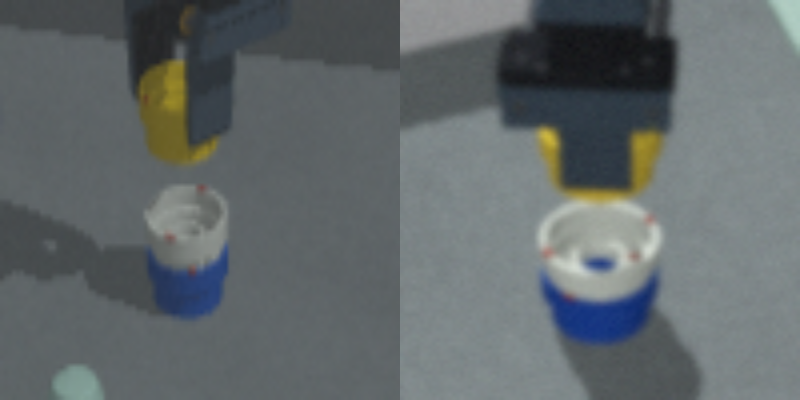

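The left half shows the yellow cup lifted clear in the fingers (about (180,110)), with the white cup still nested in the blue one at (190,240). The side view on the right agrees. Next I carry it to the mixer.

```bash
python3 -m handwheel '[{"delta_pos":[0,0,-0.35],"angular":[0,0,0],"hand":1},{"delta_pos":[0,0,-0.7],"angular":[0,0,0],"hand":1},{"delta_pos":[0.1,0.2,-0.7],"angular":[0,0,0],"hand":1},{"delta_pos":[0.25,0.48,-0.7],"angular":[0,0,0],"hand":1},{"delta_pos":[0.4,0.76,-0.7],"angular":[0,0,0],"hand":1},{"delta_pos":[0.5,0.96,-0.7],"angular":[0,0,0],"hand":1},{"delta_pos":[0.5,0.96,-0.7],"angular":[0,0,0],"hand":1}]' |head -2
for i in 1 2; do python3 -m handwheel '[{"delta_pos":[0.15,0.29,0],"angular":[0,0,0],"hand":1},{"delta_pos":[0.3,0.58,0],"angular":[0,0,0],"hand":1},{"delta_pos":[0.4,0.77,0],"angular":[0,0,0],"hand":1},{"delta_pos":[0.5,0.96,0],"angular":[0,0,0],"hand":1},{"delta_pos":[0.5,0.96,0],"angular":[0,0,0],"hand":1}]'|head -2; done
for i in 1 2; do python3 -m handwheel '[{"delta_pos":[0,0,0],"angular":[0,0,0.07],"hand":1},{"delta_pos":[0,0,0],"angular":[0,0,0.14],"hand":1},{"delta_pos":[0,0,0],"angular":[0,0,0.21],"hand":1},{"delta_pos":[0,0,0],"angular":[0,0,0.28],"hand":1},{"delta_pos":[0,0,0],"angular":[0,0,0.35],"hand":1},{"delta_pos":[0,0,0],"angular":[0,0,0.433],"hand":1},{"delta_pos":[0,0,0],"angular":[0,0,0.433],"hand":1},{"delta_pos":[0,0,0],"angular":[0,0,0.433],"hand":1}]'|head -2; done
python3 - <<'E'
from h import *
d=cam('wrist','w4.png');go([.481,.1523,.19])
s=[];
for i in range(6): cam('side'); s.append(r.read_state()['position'])
print(np.mean(s,0),np.std(s,0),proj(d,np.mean(s,0)+[0,0,.019]))
E
```

```text
clock: 6.12
position: [0.5109, -0.0582, 0.1929]
clock: 6.53
position: [0.4954, 0.0477, 0.193]
clock: 6.95
position: [0.4798, 0.1543, 0.1932]
clock: 7.62
position: [0.4803, 0.1511, 0.1935]
clock: 8.28
position: [0.4802, 0.1517, 0.1937]
pos [0.4802 0.1518 0.1938] F [-0.62 -0.21 -0.83] clk 8.3333 w 60.7 q6 0.399 yaw of tool y -6.61 z [-0. -0. -1.]
delta/0.1 [0.006 0.007 0.038]
[0.4801772  0.15207615 0.19389241] [1.34493556e-05 1.01123959e-04 4.61444616e-05] [316.4468949 319.366474 ]
```

View pics/w4.png

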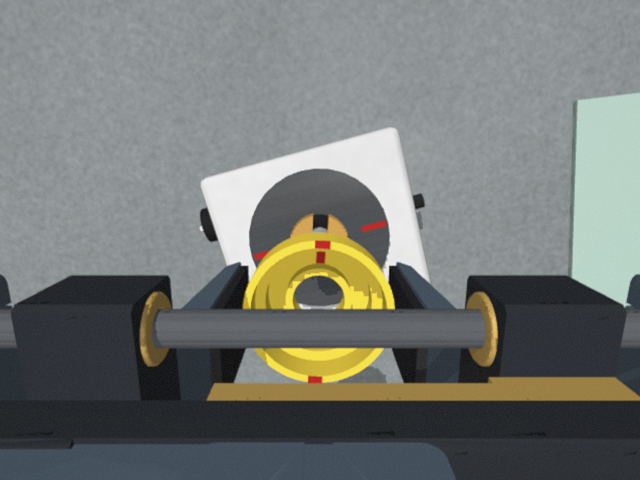

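The cup is held level. Its rim marks are at (323,244) and (315,380), and the slot is visible just beyond it at (320,222), nearly in line with the marks.

Run:
```python
from h import *
d=cam('wrist');im=d['image'];h=cv2.cvtColor(im,cv2.COLOR_BGR2HSV)
red=cv2.inRange(h,(0,140,80),(9,255,255))|cv2.inRange(h,(174,140,80),(180,255,255))
n,l,s,c=cv2.connectedComponentsWithStats(red)
for z in(.2125,.2135):
  P=[]
  for i in range(1,n):
    if s[i,4]>8 and 300<c[i][0]<340 and (c[i][1]<250 or c[i][1]>370): P.append(onz(d,*c[i],z));print(s[i],c[i],P[-1])
  q=P[1]-P[0];print('angle',np.degrees(np.arctan2(q[1],q[0]))%180,np.linalg.norm(q),'mid',(P[0]+P[1])/2)
```

```text
[315 241  15   8 109] [322.24770642 244.27522936] [0.48593716 0.1826054  0.2125    ]
[308 377  14   6  83] [314.57831325 379.53012048] [0.47613517 0.12573946 0.2125    ]
angle 80.22002770375695 0.05770453673482656 mid [0.48103617 0.15417243 0.2125    ]
[315 241  15   8 109] [322.24770642 244.27522936] [0.48595466 0.18284212 0.2135    ]
[308 377  14   6  83] [314.57831325 379.53012048] [0.47621711 0.12634997 0.2135    ]
angle 80.22002770375695 0.057325232176571844 mid [0.48108589 0.15459605 0.2135    ]
```

```bash
python3 -m handwheel '[{"delta_pos":[-0.018,0.012,0.3],"angular":[0,0,0],"hand":1},{"delta_pos":[-0.018,0.012,0.6],"angular":[0,0,0],"hand":1},{"delta_pos":[-0.018,0.012,0.7],"angular":[0,0,0],"hand":1},{"delta_pos":[-0.018,0.012,0.74],"angular":[0,0,0],"hand":1},{"delta_pos":[-0.018,0.012,0.78],"angular":[0,0,0],"hand":1},{"delta_pos":[-0.018,0.012,0.81],"angular":[0,0,0],"hand":1},{"delta_pos":[-0.018,0.012,0.81],"angular":[0,0,0],"hand":1},{"delta_pos":[-0.018,0.012,0.81],"angular":[0,0,0],"hand":1}]'
python3 -c "
from h import *
go([.481,.151,.0914])"
```

```text
clock: 9.35
position: [0.4818, 0.1505, 0.1139]
tool_rot: [2.349, 2.085, 0.003]
ft_force: [-0.4, -0.4, -0.9]
grip_width: 0.668
gripper_force: 20.0
pos [0.4818 0.1505 0.1139] F [-0.39 -0.41 -0.89] clk 9.35 w 60.8 q6 0.399 yaw of tool y -6.83 z [ 0.002  0.001 -1.   ]
delta/0.1 [ 0.003 -0.009  0.225]
```

No contact yet. Continue slowly to TCP z of about 0.100, just above tab contact.

```bash
python3 -m handwheel '[{"delta_pos":[0,0,0.03],"angular":[0,0,0],"hand":1},{"delta_pos":[0,0,0.06],"angular":[0,0,0],"hand":1},{"delta_pos":[0,0,0.09],"angular":[0,0,0],"hand":1},{"delta_pos":[0,0,0.12],"angular":[0,0,0],"hand":1},{"delta_pos":[0,0,0.14],"angular":[0,0,0],"hand":1},{"delta_pos":[0,0,0.14],"angular":[0,0,0],"hand":1}]'
python3 -c "
from h import *
go([.481,.151,.0914])"
```

```text
clock: 9.85
position: [0.4808, 0.1502, 0.0983]
tool_rot: [-2.35, -2.085, 0.002]
ft_force: [-0.5, -0.1, -0.6]
grip_width: 0.668
gripper_force: 20.0
pos [0.4808 0.1502 0.0983] F [-0.52 -0.12 -0.63] clk 9.85 w 60.8 q6 0.399 yaw of tool y -6.84 z [-0.001 -0.    -1.   ]
delta/0.1 [0.008 0.002 0.069]
```

Free of lateral force. Next, 1 mm steps through tab contact, stopping 4 mm down to check the force.

```bash
python3 -m handwheel '[{"delta_pos":[0,0,0.01],"angular":[0,0,0],"hand":1},{"delta_pos":[0,0,0.02],"angular":[0,0,0],"hand":1},{"delta_pos":[0,0,0.02],"angular":[0,0,0],"hand":1}]' | sed -n '2p;4p'
python3 -m handwheel '[{"delta_pos":[0,0,0.01],"angular":[0,0,0],"hand":1},{"delta_pos":[0,0,0.02],"angular":[0,0,0],"hand":1},{"delta_pos":[0,0,0.02],"angular":[0,0,0],"hand":1}]'| sed -n '2p;4p'
python3 -c "
from h import *
go([.481,.151,.0914])"
```

```text
position: [0.4811, 0.1503, 0.0968]
ft_force: [-0.5, -0.0, -0.1]
position: [0.481, 0.1503, 0.0948]
ft_force: [-0.2, -0.2, -1.0]
pos [0.481  0.1503 0.0948] F [-0.23 -0.16 -1.02] clk 10.35 w 60.5 q6 0.399 yaw of tool y -6.83 z [-0. -0. -1.]
delta/0.1 [ 0.007 -0.001  0.034]
```

```bash
python3 -m handwheel '[{"delta_pos":[0,0,0.01],"angular":[0,0,0],"hand":1},{"delta_pos":[0,0,0.02],"angular":[0,0,0],"hand":1},{"delta_pos":[0,0,0.02],"angular":[0,0,0],"hand":1}]' | sed -n '2p;4p'
python3 -m handwheel '[{"delta_pos":[0,0,0.01],"angular":[0,0,0],"hand":1},{"delta_pos":[0,0,0.01],"angular":[0,0,0],"hand":1},{"delta_pos":[0,0,0.01],"angular":[0,0,0],"hand":1}]'| sed -n '2p;4p'
python3 -c "
from h import *
go([.481,.151,.0914])"
```

```text
position: [0.481, 0.1503, 0.0927]
ft_force: [0.2, -0.6, -1.3]
position: [0.4811, 0.1503, 0.0919]
ft_force: [-0.1, 0.4, -1.1]
pos [0.4811 0.1503 0.0919] F [-0.08  0.4  -1.13] clk 10.85 w 60.4 q6 0.399 yaw of tool y -6.83 z [-0.  0. -1.]
delta/0.1 [ 0.007 -0.002  0.005]
```

```bash
python3 -m handwheel '[{"delta_pos":[0,0,0.005],"angular":[0,0,0],"hand":1},{"delta_pos":[0,0,0.01],"angular":[0,0,0],"hand":1},{"delta_pos":[0,0,0.01],"angular":[0,0,0],"hand":1}]'| sed -n '2p;4p'
python3 -m handwheel '[{"delta_pos":[0,0,0],"angular":[0,0,0],"hand":0.3},{"delta_pos":[0,0,0],"angular":[0,0,0],"hand":0},{"delta_pos":[0,0,0],"angular":[0,0,0],"hand":0},{"delta_pos":[0,0,0],"angular":[0,0,0],"hand":0},{"delta_pos":[0,0,0],"angular":[0,0,0],"hand":0},{"delta_pos":[0,0,0],"angular":[0,0,0],"hand":0}]'
python3 -m handwheel '[{"delta_pos":[0,0,-0.2],"angular":[0,0,0],"hand":0},{"delta_pos":[0,0,-0.5],"angular":[0,0,0],"hand":0},{"delta_pos":[0,0,-0.9],"angular":[0,0,0],"hand":0},{"delta_pos":[0,0,-0.9],"angular":[0,0,0],"hand":0},{"delta_pos":[-0.5,0,-0.9],"angular":[0,0,0],"hand":0},{"delta_pos":[-0.75,0,-0.9],"angular":[0,0,0],"hand":0},{"delta_pos":[-0.75,0,-0.9],"angular":[0,0,0],"hand":0}]'
python3 - <<'E'
from h import *
d=cam('wrist');b=cam('side')['image'][170:335,210:345];a=cam('scene')['image'][190:290,280:440]
cv2.imwrite('pics/end.png',np.hstack([cv2.resize(d['image'],(400,300)),cv2.resize(b,(245,300)),]))
cv2.imwrite('pics/end.png',np.vstack([cv2.imread('pics/end.png'),cv2.resize(a,(645,300),interpolation=2)]))
im=d['image'];h=cv2.cvtColor(im,cv2.COLOR_BGR2HSV)
y=cv2.inRange(h,(20,130,60),(35,255,255));y[290:]=0
n,l,s,c=cv2.connectedComponentsWithStats(y);i=1+np.argmax(s[1:,4]);e=cv2.fitEllipse(cv2.convexHull(cv2.findNonZero((l==i).astype(np.uint8))))
print(e,onz(d,*e[0],.109),2*np.linalg.norm(onz(d,e[0][0]+e[1][0]/2,e[0][1],.109)-onz(d,*e[0],.109)))
E
```

```text
position: [0.4813, 0.1503, 0.0914]
ft_force: [-1.3, -1.1, 3.5]
clock: 11.6
position: [0.4811, 0.1503, 0.0909]
tool_rot: [-2.35, -2.085, -0.0]
ft_force: [-0.0, 0.2, 0.9]
grip_width: 0.996
gripper_force: 0.0
clock: 12.18
position: [0.4711, 0.0719, 0.181]
tool_rot: [2.352, 2.081, -0.003]
ft_force: [-0.7, -0.4, 0.2]
grip_width: 0.999
gripper_force: 0.0
((319.2958984375, 118.66168212890625), (107.69713592529297, 112.69978332519531), 2.502615451812744) [0.4823753  0.15349853 0.109     ] 0.06098963722319975
```

View pics/end.png

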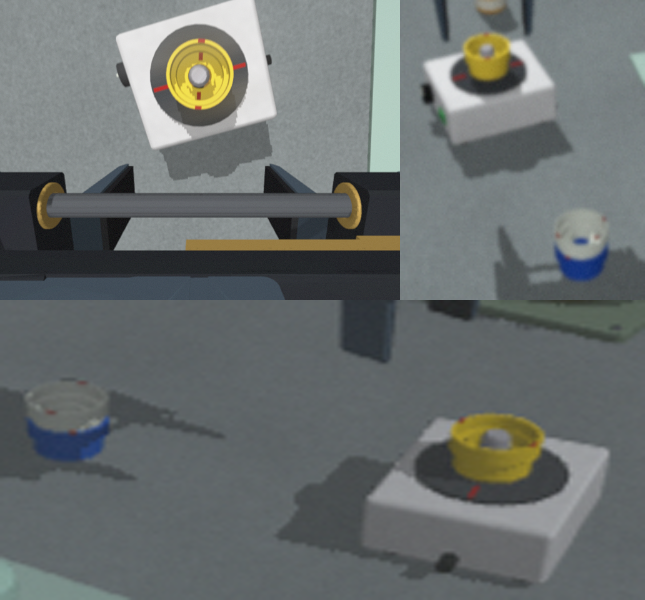

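The yellow cup sits level on the spindle, centred at about (200,75) in the wrist quarter. Its rim measures 61.0 mm at the home height, contact was felt at z of about 0.091, and the fingers are clear. The white and blue cups are still nested. I'm handing it in.

```bash
python3 -c "
from station import r
print(r.hand_in())"
```

```text
the job is handed in; nothing more can be done
None
```

The yellow cup is on the mixer spindle, level and released at about home height with its tabs in the keyways, and the white and blue cups are still nested where they were; I handed the job in after about 12 s on the robot's clock, and no verdict was returned.

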